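# Set a tilting rest from an angle gauge and prove it under load

### The arm

A 7-joint arm with a two-finger parallel gripper is mounted at the origin on the work surface; the furniture and walls round the work are solid. World frame = base frame: x ahead of the robot, y to its left, z up, the work surface at z = 0. Lengths are in mm, angles in rad, forces in N, time in s.
With the tool pointing down it reaches from about 400 to 850 mm from the base axis. Payload 10.4 kg.
Tool frame: the origin (TCP) lies midway between the tips of the shut fingers; the grasp point (between the pads) lies 19 mm behind it; z points along the fingers, y is the line along which they close (so a half turn about z gives the same grasp; the last joint's range is limited). The gripper opens to 85 mm and grips with 20 to 120 N. Pads are 22 mm wide; open, the fingers measure 114 mm over their backs; the gripper's body (76 mm by 85 mm) begins 54 mm behind the grasp point. The pads swing forward as they close: fully open they stand 13 mm farther back than shut.
Start: joints at [1.317, 0.332, -0.065, 1.46, 0.022, 1.35, -0.088], TCP at [142.994, -608.447, 199.638] pointing down, gripper open.
Joint ranges: [-2.6, 2.6], [-0.5, 2.12], [-1.47, 1.34], [0.16, 2.42], [-1.27, 4.41], [0.06, 2.06], [-2.6, 2.6]. Speed limits (rad/s): [2.22, 2.22, 2.79, 2.79, 3.14, 3.14, 3.14].

### API

Orientations are given as a unit quaternion [w, x, y, z].
In Python, from rig import r, jaws, solve_ik, monitor, vision gives the robot as it stands. Calls block until the motion is done:
- r.reach(position, orientation): joint-space move of the TCP to a pose.
- r.move_linear(position, feed=150, orientation=None): straight line of the TCP; orientation=None keeps the orientation; feed is the mean speed in mm/s.
- r.set_joints(angles): joint-space move.
- jaws.let_go() and jaws.close(): open the fingers fully, or close them until they stop; the grip force is fixed at half the most.
- r.sleep(seconds).
- solve_ik(position, orientation): joint angles nearest the present ones, or None.
- monitor.get_obs(): the state.
- vision.grab_frame(name): name is "scene" or "top" or "wrist"; returns a dict with "color" (384x512x3 uint8, red, green, blue), "z_map" (384x512 float32, mm along the optical axis (not along the pixel's ray), 0 where there is no reading), "vertical_fov" (degrees; the focal length in pixels is half the picture's height over the tangent of half this angle, whatever the lens; pixels are square), "cx", "cy" (the principal point, pixels), "k1" (the pictures are not rectified: a ray, as slopes to the right and down, at radius r is drawn at 1 + k1 r^2 times it, then the intrinsics apply), "extrinsics" (4x4, takes a point from camera to world coordinates). Camera axes: x right, y down, z forward; pixel columns grow to the right and rows downward; lengths in mm; the calibration is good to about 2 mm. A picture is of the moment at which its call begins.
A pose or a line that the arm cannot do raises r.Unreachable and nothing moves.
- r.sign_off(): hands the job in; it is judged then, once.
The state is a dict: "time_s": time; "joint_positions": joint angles; "joint_vel": joint speeds; "tau": joint torques, N m; "ee_pos": TCP position; "orientation": TCP orientation; "ft_force": force on the tool from outside, world axes, zero at the start; "moment": the same for the moment, N m; "gripper_width": opening from 0.0 (shut) to 1.0 (fully open); "grip_force": force on a finger pad.
Only numpy, scipy, OpenCV 4.12 (cv2) and the standard library are available. Lean on these libraries where they do the work, as an engineer would, in place of code of your own. Each camera call takes 0.05 s, during which the arm holds its last target. There are 200 camera calls.

### The job

Set the tilting rest to the angle of the shallower of the two wooden gauges: stand that gauge on the rest's base under the middle of the raised table, square on, with its low end pushed home against the stop strip, let go, and press the table down firmly but not violently until it lies on the gauge. Take the gauge again by its tail, draw it out without disturbing the table and leave it standing upright on the bench clear of the rest. Then check that the table holds its angle by laying the loose brown offcut lengthwise down the slope on it, its end against the ledge, and leave it there; the steeper gauge stays in its caddy and the other things on the bench stay where they are.

Things in the scene. Friction and masses are not known exactly. Their poses are not given: they have to be found in the camera images.
- tilting_rest: Tilting rest, fixed to the bench: plywood base board (x -30 to +125 mm, y +-98, top 12 mm over the bench) with a dark stop strip across it and near it two steel hinge cheeks with black knobs (y +-82 to +-104, x +-18, top at 40 mm). Origin on the bench under the middle of the hinge axis; x level from the hinge to the far open side, y along the hinge axis, z up.
- rest_hinge (a point): Middle of the hinge axis, 24 mm over the bench; axes as the rest's. Stiff friction hinge: the table stays where it is left; it takes about 1.2 N m to move it (8 to 11 N at 120 mm from the axis).
- rest_stop (a point): Middle of the stop strip's far face at its foot on the base board: 30 mm along the rest's x from the hinge, 12 mm over the bench; axes as the rest's. The strip is 120 mm long, 15 mm high. A gauge is home when its nose touches this face while it stands on the base board, tail to +x.
- rest_table (a joint): Angle of the table over level, rad: 0 flat, 1.57 upright; starts at 1.3 to 1.5. With the shallower gauge home and the table lying on it: 0.436 (25 degrees). The table stands up from its near edge: swing it down by pushing its robot-side (upper) face away from the robot and down.
- table_ledge (a point): On the table's upper face, mid width, at the foot of the slope, where the ledge's upper side meets it: 22 mm along the table from the hinge axis. x up the slope, y along the hinge, z out of the upper face. Ledge 10 mm thick, 16 high. Table: plywood 10 mm thick, 150 wide, from 4 to 140 mm off the axis; its underside is in a plane through the axis.
- gauge_low: Shallower wooden gauge, 0.2 kg, 191 mm long: wedge body 90 long, 36 wide, 26 high at the low end (nose), 68 at the high end (25 degrees); then a tail 24 wide, 30 high, 101 long. Origin on the underside 70 mm behind the nose face; x nose to tail, z up. Starts in either place of the caddy, the tail between strips higher than it and 4 mm off each side: only the body can be gripped there.
- gauge_low_nose (a point): Foot of the low end (nose) face of the shallower gauge, mid width, at x -70 mm of the gauge.
- gauge_low_tail (a point): Point in the shallower gauge's tail to grip by once the table covers its wedge part; it lies at x +95 mm of the gauge, 15 mm over the underside, mid width. With the gauge home it lies about 68 mm beyond the free edge of the table at 25 degrees.
- gauge_high: The steeper gauge (40 degrees), same plan and tail, body 37 mm high at the nose and 113 mm at its high end. Stays in the caddy, in the other trough. Origin and axes as the shallower one.
- gauge_caddy: Fixed wooden caddy: a board 8 mm thick (x -85 to +140 mm, y +-100) on which both gauges stand 96 mm apart (y +-48), tails to +x between strips 48 mm high over the bench (x +34 to +122); the bodies stand free. Origin on the bench under the middle between the gauges' origins; axes parallel to the gauges' at the start.
- workpiece: Loose brown timber offcut, 50 x 120 x 26 mm, about 0.1 kg, lying flat on the bench to the robot's right. Origin at the centre of its underside; y along its length, z up.
- tape_measure: Yellow pocket tape, 36 x 82 x 66 mm; leave alone.
- wax_tin: Flat round tin, 87 mm wide, 33 mm high; leave alone.
- sanding_block: Cork sanding block 63 x 111 x 36 mm; leave alone.
- screwdriver: Screwdriver, 204 mm long; leave alone.
- pencil: Flat red carpenter's pencil, 165 mm long; leave alone.

How it is judged:
By the outcome, as a careful person would: the job done as asked, in the order asked, and still so for the second after the job is handed in, with the robot touching nothing.
It also fails if it takes over 72 s, if anything falls off the work surface, if the arm or the gripper's body presses on something with over 40 N, if the wrist force passes 120 N, or if a joint passes its speed limit or range.

## Working session

There is one attempt and no reset: what is moved stays moved. The work goes in short steps, each a Python script; the robot and the scene stay as the last script left them, time stands still between calls to the robot, and variables do not carry over. Pictures are saved under pics/ and viewed, at most 10 in all, crops included, and the job is handed in when it is done.

```bash
ls; mkdir -p pics; cat > h.py <<'E'
import numpy as np, cv2
from rig import r, jaws, solve_ik, monitor, vision
def grab(n):
    f=vision.grab_frame(n); np.savez('%s.npz'%n,**f); return f
def load(n): return {k:(v if v.ndim else v.item()) for k,v in np.load('%s.npz'%n).items()}
def rays(f,uv):
    uv=np.asarray(uv,float).reshape(-1,1,2); F=192/np.tan(np.radians(f['vertical_fov'])/2)
    d=(uv[:,0]-[f['cx'],f['cy']])/F; p=d.copy()
    for _ in range(20): p=d/(1+f['k1']*(p**2).sum(1,keepdims=True))
    return np.c_[p,np.ones(len(p))]
def toz(f,uv,z):
    E=np.array(f['extrinsics']); D=rays(f,uv)@E[:3,:3].T; o=E[:3,3]
    return o+D*((z-o[2])/D[:,2:3])
def cloud(f):
    v,u=np.mgrid[:384,:512]; p=rays(f,np.c_[u.ravel(),v.ravel()]); d=np.array(f['z_map']).reshape(-1,1)
    E=np.array(f['extrinsics']); P=(p*d)@E[:3,:3].T+E[:3,3]; P[d[:,0]==0]=np.nan
    return P.reshape(384,512,3)
E
python3 - <<'E'
from h import *
for n in ['top','scene']:
    f=grab(n); print(n,f['vertical_fov'],f['cx'],f['cy'],f['k1'],np.round(f['extrinsics'],3).tolist(),(f['z_map']==0).mean())
    cv2.imwrite(f'pics/{n}0.png',cv2.resize(f['color'][...,::-1],(800,600)))
print(monitor.get_obs())
E
```

```text
pics
top 45.115789391792376 256.5208538488111 191.6832523485513 0.022038726582590838 [[0.023, -0.996, 0.085, 434.863], [-1.0, -0.024, -0.006, 15.537], [0.008, -0.084, -0.996, 1315.951], [0.0, 0.0, 0.0, 1.0]] 0.0041656494140625
scene 44.320840671444486 250.63920016888588 191.03511557948354 -0.17539361917286778 [[-0.819, -0.302, 0.489, -256.492], [-0.574, 0.454, -0.681, 1177.414], [-0.017, -0.838, -0.545, 974.785], [0.0, 0.0, 0.0, 1.0]] 0.038121541341145836
{'time_s': 0.1, 'joint_positions': array([ 1.31737448,  0.33278545, -0.06466516,  1.46085406,  0.02157449,
        1.34992219, -0.0884756 ]), 'joint_vel': array([-1.00179343e-03, -2.34816551e-03,  2.17255168e-03, -2.67681995e-03,
        7.14803227e-05, -3.36520868e-04,  2.08797562e-03]), 'tau': array([ 2.33006496e-03, -6.26747918e+01,  4.96603351e-02, -3.92426705e+01,
        1.63727067e-02,  7.03875470e-03,  3.80341305e-05]), 'ee_pos': array([ 142.88153032, -608.05602025,  198.911499  ]), 'orientation': array([-6.30238730e-04,  9.93347058e-01,  1.15157350e-01, -9.59916368e-05]), 'ft_force': array([ 0.0025871 , -0.16373544,  0.68019107]), 'moment': array([-0.02854864, -0.0051501 , -0.02116146]), 'grip_force': 0.0, 'gripper_width': 0.9974775181218418}
```

View pics/top0.png

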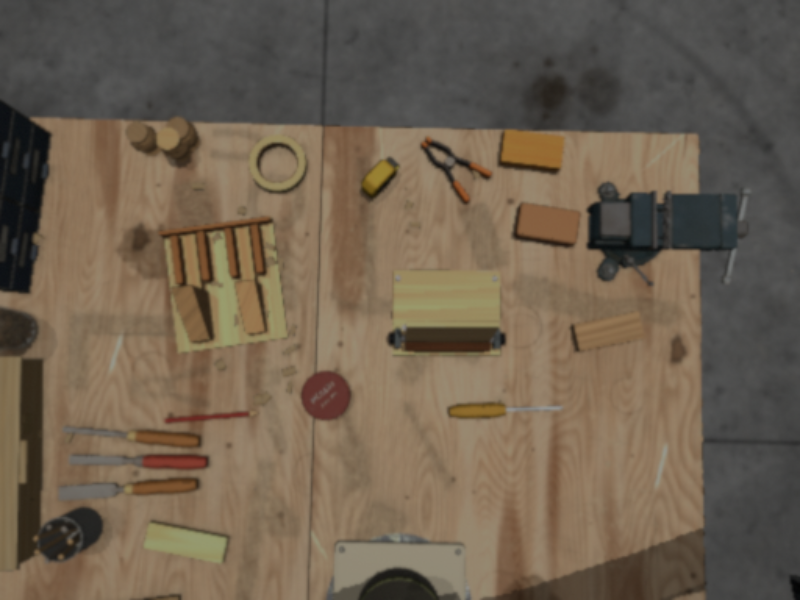

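View pics/scene0.png

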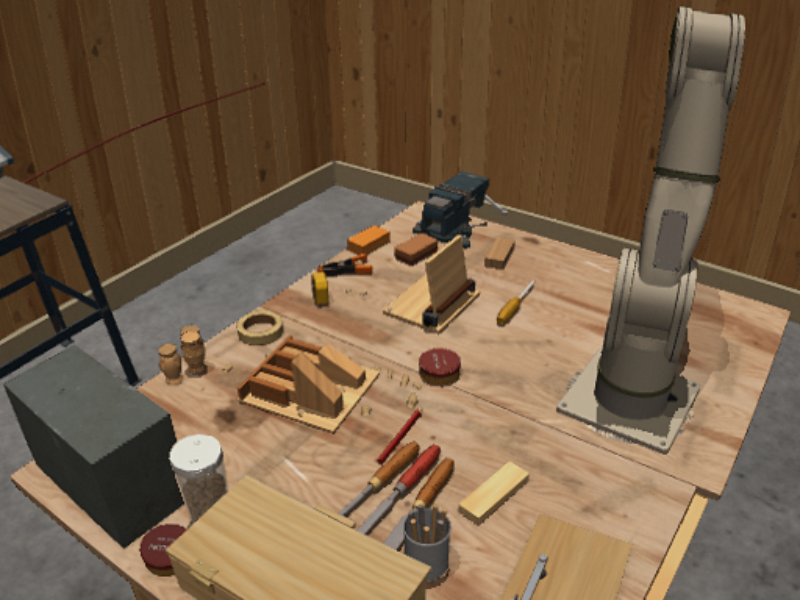

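The top view shows the caddy at about (225,290) px. The low gauge is in its right trough at (250,305) and the steep one in the left at (192,312). The rest is at (447,312) with its table upright, and the offcut is at (607,332). The scene view confirms that the left gauge is the taller one.

```bash
cat > meas.py <<'E'
from h import *
def rect(P,m,name):
    q=P[m][:,:2].astype(np.float32)
    # drop stragglers: rasterise 2mm, keep largest blob
    lo=q.min(0); g=np.zeros(((q.max(0)-lo)/2+3).astype(int),np.uint8); ij=((q-lo)/2).astype(int); g[ij[:,0],ij[:,1]]=255
    g=cv2.morphologyEx(g,cv2.MORPH_CLOSE,np.ones((5,5))); n,L,s,_=cv2.connectedComponentsWithStats(g)
    k=1+s[1:,4].argmax(); q=q[L[ij[:,0],ij[:,1]]==k]
    rc=cv2.minAreaRect(q); print(name,len(q),np.round(rc[0],1),np.round(rc[1],1),'ang',round(rc[2],2),'zmed',np.round(np.nanmedian(P[m][:,2]),1)); return rc
if __name__=='__main__':
  for n in ['top','scene']:
    f=load(n); P=cloud(f); 
    def box(a,b,c,d,z0,z1):
        with np.errstate(invalid='ignore'): return (P[...,0]>a)&(P[...,0]<b)&(P[...,1]>c)&(P[...,1]<d)&(P[...,2]>z0)&(P[...,2]<z1)
    if n=='top':
        s=.64
        for nm,u,v in [('rest',447,312),('base far',447,290),('caddy',225,290),('low',250,305),('hi',192,312),('off',607,332),('tape',380,177),('tin',325,395),('cork',548,224),('bench',480,480),('bench2',330,300)]:
            print(nm,np.round(P[int(v*s),int(u*s)],1))
    print(n)
E
python3 meas.py
```

```text
rest [526.8 -76.5  10.9]
base far [566.7 -75.8   9.9]
caddy [557.5 327.7   3.9]
low [526.6 271.4  52.4]
hi [511.1 364.7  85.8]
off [ 496.4 -362.4   20.5]
tape [758.7  50.2  60.2]
tin [374.1 136.8  36.7]
cork [ 687.3 -252.    33.4]
bench [ 226.2 -141.4   -1. ]
bench2 [ 5.425e+02  1.373e+02 -2.000e-01]
top
scene
```

```bash
cat > m2.py <<'E'
from h import *
from meas import rect
def zrect(f,mask,z,name):
    n,L,s,_=cv2.connectedComponentsWithStats(mask.astype(np.uint8)); k=1+s[1:,4].argmax()
    c,_=cv2.findContours((L==k).astype(np.uint8),cv2.RETR_EXTERNAL,cv2.CHAIN_APPROX_NONE); c=max(c,key=len)[:,0]
    w=toz(f,c,z)[:,:2].astype(np.float32); rc=cv2.minAreaRect(w); print(name,s[k,4],np.round(rc[0],1),np.round(rc[1],1),'ang',round(rc[2],2)); return rc
if __name__=='__main__':
    f=load('top'); P=cloud(f); X,Y,Z=np.nan_to_num(P,nan=-999).transpose(2,0,1)
    hsv=cv2.cvtColor(f['color'],cv2.COLOR_RGB2HSV)
    for nm,u,v in [('base',447,290),('caddy',225,320),('bench',480,480),('bench2',330,300),('off',607,332),('low',250,305)]: print(nm,hsv[int(v*.64),int(u*.64)])
    b=lambda x0,x1,y0,y1,z0,z1:(X>x0)&(X<x1)&(Y>y0)&(Y<y1)&(Z>z0)&(Z<z1)
    zrect(f,b(430,570,-460,-290,10,60),26,'off@26')
    ply=(hsv[...,0]>=21)&(hsv[...,0]<35)
    zrect(f,cv2.morphologyEx((b(440,680,-220,70,-10,200)&ply).astype(np.uint8),cv2.MORPH_CLOSE,np.ones((3,3))),12,'base')
    zrect(f,cv2.morphologyEx((b(420,720,180,460,-10,200)&ply).astype(np.uint8),cv2.MORPH_CLOSE,np.ones((15,15))),8,'caddy')
    rect(P,b(440,580,210,318,22,100),'low body'); rect(P,b(440,580,318,440,30,150),'hi body')
    rect(P,b(440,700,-220,70,70,250),'table top part')
    for n in ['top','scene']:
        P=cloud(load(n)); X,Y,Z=np.nan_to_num(P,nan=-999).transpose(2,0,1)
        m=b(470,580,-145,-5,45,200); q=P[m]; print(n,len(q),q.min(0),q.max(0))
        c=np.median(q,0); k=np.linalg.norm(q-c,axis=1)<100; u,s,vt=np.linalg.svd(q[k]-q[k].mean(0),full_matrices=False); print('plane n',vt[2],'c',q[k].mean(0),s/np.sqrt(k.sum()))
E
python3 m2.py
python3 - <<'E'
from h import *
# tool down, y-axis toward rest etc; test some IK
from scipy.spatial.transform import Rotation as R
o=monitor.get_obs()['orientation']; print(R.from_quat(np.r_[o[1:],o[0]]).as_matrix().round(3))
E
```

```text
base [ 25  87 152]
caddy [ 32  77 156]
bench [ 16  84 152]
bench2 [ 16  79 145]
off [ 16 111 140]
low [ 16 124 152]
off@26 782 [ 497.8 -362.3] [ 49.7 122.9] ang 12.96
base 2497 [542.2 -73.7] [119.3 194.5] ang 2.18
caddy 2861 [560.1 326.3] [211.2 200.6] ang 9.63
low body 527 [529. 273.] [100.6  37.5] ang 9.13 zmed 50.4
hi body 765 [521.2 374. ] [119.3  60.2] ang 2.98 zmed 68.2
table top part 685 [489.  -74.9] [ 25.2 149.7] ang 1.39 zmed 143.3
top 751 [ 470.06120509 -144.89447123   45.27268218] [503.12263083  -5.13009987 167.3808124 ]
plane n [-0.97643746 -0.01922957  0.21494211] c [486.95983789 -76.15614622 122.52729033] [40.3814875  38.53436432  2.4900942 ]
scene 676 [ 470.08708405 -144.72502637   45.05781992] [502.45560819  -5.09112686 166.39490141]
plane n [-0.98342711 -0.01870267  0.18033673] c [482.69108592 -72.09584537 109.53416176] [40.43146833 35.37800183  2.22034057]
[[ 0.973  0.229 -0.   ]
 [ 0.229 -0.973  0.001]
 [-0.    -0.001 -1.   ]]
```

```bash
cat >> h.py <<'E'
def dn(deg): t=np.radians(deg)/2; return [0,np.cos(t),np.sin(t),0]
def st(t=''):
    o=monitor.get_obs(); print(t,'t',round(o['time_s'],2),'p',np.round(o['ee_pos'],1),'F',np.round(o['ft_force'],1),'w',round(o['gripper_width'],3),'g',round(o['grip_force'],1)); return o
E
python3 - <<'E'
from h import *
for p,a in [((560,-74,420),1.5),((520,276,400),9.5)]:
    r.reach(p,dn(a)); st()
    n='wrist'; f=grab('wrist'); import shutil; k='wR' if p[1]<0 else 'wC'; shutil.copy('wrist.npz',k+'.npz')
    print(k,np.round(f['extrinsics'],3).tolist(),f['vertical_fov'],f['k1'])
a=load('wR')['color'];b=load('wC')['color']
cv2.imwrite('pics/wrist0.png',cv2.resize(np.vstack([a,b])[...,::-1],(400,600)))
E
```

```text
t 2.62 p [559.9 -75.  419.6] F [-0.1  0.9  0.5] w 1.001 g 0.0
wR [[0.025, -0.946, -0.323, 642.428], [-1.0, -0.024, -0.008, -72.554], [0.0, 0.323, -0.946, 593.532], [0.0, 0.0, 0.0, 1.0]] 64.0156701173329 -0.06270451742511898
 t 4.0 p [521.1 274.4 400. ] F [ 0.5  0.2 -1. ] w 1.003 g 0.0
wC [[0.163, -0.934, -0.318, 602.35], [-0.987, -0.154, -0.053, 288.393], [0.001, 0.322, -0.947, 573.922], [0.0, 0.0, 0.0, 1.0]] 64.0156701173329 -0.06270451742511898
```

View pics/wrist0.png

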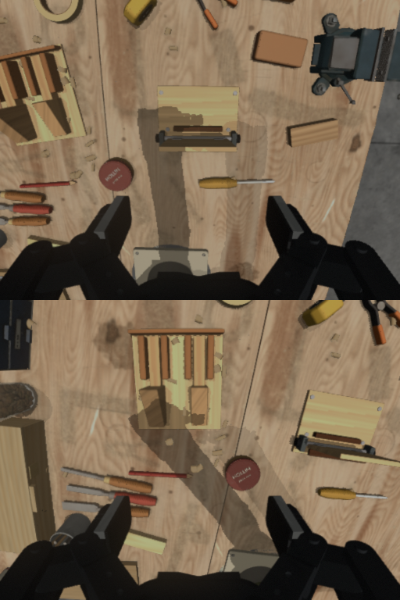

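The upper frame (rest) shows the base board's far edge at row 87, columns 157–239, and the dark stop strip at (198,128). The lower frame (caddy) shows the low gauge's body at (199,400), the high one at (152,405), and the board outline intact.

```bash
cat > m3.py <<'E'
from m2 import *
def prep(k):
    f=load(k); P=np.nan_to_num(cloud(f),nan=-999); return f,P,cv2.cvtColor(f['color'],cv2.COLOR_RGB2HSV)
def rep(name,rc):
    B=cv2.boxPoints(rc); print('   corners',np.round(B,1).tolist())
f,P,h=prep('wR'); X,Y,Z=P.transpose(2,0,1)
b=lambda x0,x1,y0,y1,z0,z1:(X>x0)&(X<x1)&(Y>y0)&(Y<y1)&(Z>z0)&(Z<z1)
ply=(h[...,0]>=20)&(h[...,0]<40)&(h[...,1]>50)
cl=lambda m,k:cv2.morphologyEx(m.astype(np.uint8),cv2.MORPH_CLOSE,np.ones((k,k)))
m=cl(b(505,680,-220,70,-10,40)&ply,5); rep('b',zrect(f,m,12,'base(wR)'))
m2=b(490,530,-160,10,-5,60)&(h[...,2]<90); zrect(f,m2,27,'stop')
zrect(f,b(430,570,-460,-290,13,60),26,'off')
# pliers / tape map near exit
o=b(640,850,-170,10,8,80); q=P[o]; print('obst',len(q),q.min(0) if len(q) else '',q.max(0) if len(q) else '')
g,Pc,hc=prep('wC'); X,Y,Z=Pc.transpose(2,0,1)
plyc=(hc[...,0]>=20)&(hc[...,0]<40)&(hc[...,1]>50)
rep('c',zrect(g,cl(b(420,700,180,460,-10,100)&plyc,25),8,'caddy'))
th=np.radians(9.5); 
lb=b(440,580,225,318,24,100); rc=rect(Pc,lb,'low'); rep('l',rc)
hb=b(440,580,318,440,35,150); rep('h',rect(Pc,hb,'hi'))
a=cv2.resize(f['color'][60:260,150:350],None,fx=3,fy=3,interpolation=cv2.INTER_CUBIC); 
ov=cv2.resize(m*90+m2.astype(np.uint8)*160,(512,384))[60:260,150:350]; a[...,1]=np.maximum(a[...,1],0); 
c=g['color'][20:180,150:310]; cov=(lb*255).astype(np.uint8)[20:180,150:310]
cc=c.copy(); cc[...,2]=np.maximum(cc[...,2],cov//2)
ra=f['color'][100:200,180:320].copy(); ra[...,2]=np.maximum(ra[...,2],(m*120+m2*130).astype(np.uint8)[100:200,180:320])
cv2.imwrite('pics/crop1.png',np.hstack([cv2.resize(ra,(420,300)),cv2.resize(cc,(300,300))])[...,::-1])
E
python3 m3.py
```

```text
base(wR) 3930 [552.  -73.9] [ 95.6 193.7] ang 0.74
   corners [[503.0, 22.299999237060547], [505.5, -171.39999389648438], [601.0999755859375, -170.1999969482422], [598.5999755859375, 23.600000381469727]]
stop 444 [500.9 -73.7] [ 13.7 119.6] ang 1.43
off 1639 [ 497.9 -361.8] [ 53.8 123.6] ang 13.36
obst 513 [ 681.00925784 -151.41281947    8.0191438 ] [784.66589489   5.88151676  26.24478282]
caddy 8875 [559.9 327.9] [208.9 199.2] ang 9.26
   corners [[440.79998779296875, 409.3999938964844], [472.79998779296875, 212.8000030517578], [679.0, 246.39999389648438], [646.9000244140625, 443.1000061035156]]
low 1218 [531.9 276.6] [113.2  44.6] ang 16.82 zmed 54.2
   corners [[471.29998779296875, 281.6000061035156], [484.20001220703125, 238.89999389648438], [592.5, 271.70001220703125], [579.5999755859375, 314.29998779296875]]
hi 1787 [520.6 376.4] [120.   61.7] ang 1.76 zmed 71.1
   corners [[459.70001220703125, 405.3999938964844], [461.6000061035156, 343.70001220703125], [581.5, 347.3999938964844], [579.5999755859375, 409.1000061035156]]
```

View pics/crop1.png

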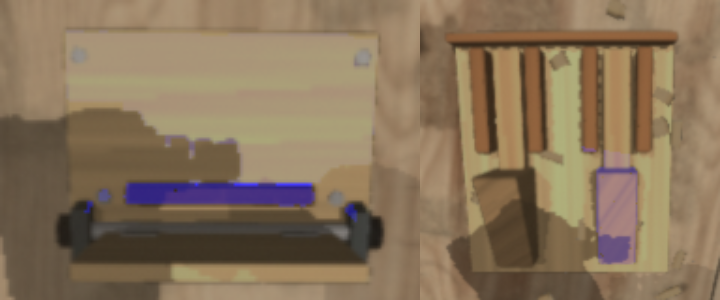

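Yes: the stop strip is cleanly masked at (220,194), and the low gauge's body at (617,215). The estimates are:
- **Rest:** hinge at about (476,-75.5), yaw 1.3°.
- **Low gauge:** origin at about (548.5,277.6), yaw 9.4°.

Grasping now.

```bash
python3 - <<'E'
from h import *
p=np.array([548.5,277.6,0])
r.reach(p+[0,0,150],dn(9.4)); r.move_linear(p+[0,0,31],150); st('down')
jaws.close(); st('closed')
r.move_linear(p+[0,0,120],150); st('up')
f=grab('wrist'); t=grab('top')
cv2.imwrite('pics/held.png',np.hstack([f['color'],t['color']])[...,::-1][:,:, :].copy()[::1, ::1] if 0 else cv2.resize(np.hstack([f['color'],t['color']])[...,::-1],(800,300)))
for a in [(600,-74,150)]: print(solve_ik(a,dn(1.3)))
E
```

```text
down t 5.98 p [549.1 278.1  32.1] F [ 0.7  0.4 -0.6] w 0.998 g 0.0
closed t 6.53 p [548.8 277.7  31.8] F [-1.8 -2.1  6.1] w 0.383 g 59.0
up t 7.28 p [548.1 277.1 119. ] F [ 0.1  0.1 -3.2] w 0.381 g 59.8
[ 0.78281343  0.49399723 -0.97641584  1.54541728  0.41695537  1.32524267
 -1.78861489]
```

View pics/held.png

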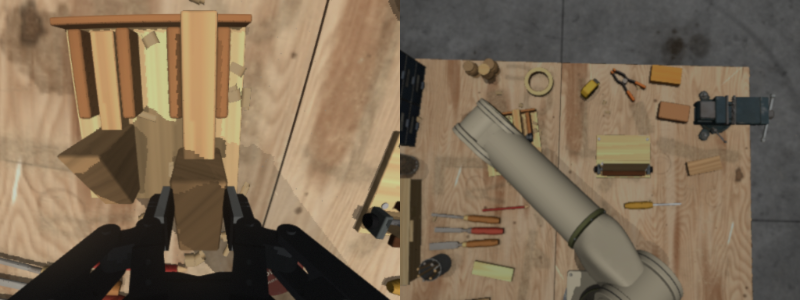

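```bash
python3 - <<'E'
from h import *
f=load('wrist'); o=monitor.get_obs(); p=o['ee_pos']; print(p)
w=toz(f,[[256,15],[256,203]],125); th=np.radians(9.4)
u=np.array([np.cos(th),np.sin(th)]); print('tail end, junction rel tcp (expect 121,20):',(w[:,:2]-p[:2])@u, (w[:,:2]-p[:2])@[-u[1],u[0]])
Y=1.3; c=np.array([np.cos(np.radians(Y)),np.sin(np.radians(Y))]); n=np.array([-c[1],c[0]]); H=np.array([476,-75.5])
R=lambda x,z,y=0: np.r_[H+c*x+n*y,z]
r.move_linear([640,130,140],250,dn(5)); r.move_linear(R(140,110),250,dn(Y)); st('above')
off=31.8-8   # TCP over underside
r.move_linear(R(122,12+off+4),120); r.move_linear(R(122,12+off+1.2),40); o=st('low'); f0=o['ft_force']
x=122
while x>92:
    x-=1.5; r.move_linear(R(x,12+off+1.2),30)
    o=monitor.get_obs(); d=(o['ft_force']-f0)[:2]@c
    if d>5: break
st('home x=%g'%x)
E
```

```text
[547.88832383 277.04278996 118.57623882]
tail end, junction rel tcp (expect 121,20): [116.66614929  17.69721687] [-0.57940434 -0.79406187]
above t 9.2 p [616.2 -69.5 110.5] F [ 1.  -0.1 -1.4] w 0.384 g 59.8
low t 10.2 p [598.3 -72.7  37.3] F [-0.   0.3 -1.8] w 0.385 g 59.8
home x=99.5 t 13.95 p [577.1 -73.2  38. ] F [ 5.1 -0.1 -0. ] w 0.383 g 59.7
```

```bash
cat >> h.py <<'E'
Y=1.3; c=np.array([np.cos(np.radians(Y)),np.sin(np.radians(Y))]); n=np.array([-c[1],c[0]]); H=np.array([476,-75.5])
R=lambda x,z,y=0: np.r_[H+c*x+n*y,z]
E
python3 - <<'E'
from h import *
z=37
while z>32:
    z-=.7; r.move_linear(R(99.5,z),25); o=monitor.get_obs()
    if o['ft_force'][2]>4: break
st('seated z=%g'%z)
jaws.let_go(); st('open')
r.move_linear(R(101,130),200); r.move_linear(R(101,260),300); r.reach(R(60,380),dn(Y)); st()
f=grab('wrist'); cv2.imwrite('pics/w_home.png',cv2.resize(f['color'][60:260,120:390],(800,592))[...,::-1])
E
```

```text
seated z=33.5 t 15.2 p [578.3 -73.3  35.7] F [ 5.3 -1.  10.1] w 0.387 g 61.4
open t 15.77 p [575.3 -73.2  33.3] F [-0.9  0.1 -0.6] w 1.005 g 0.0
 t 17.56 p [535.7 -74.5 379.1] F [-0.3  0.5 -1.4] w 1.003 g 0.0
```

View pics/w_home.png

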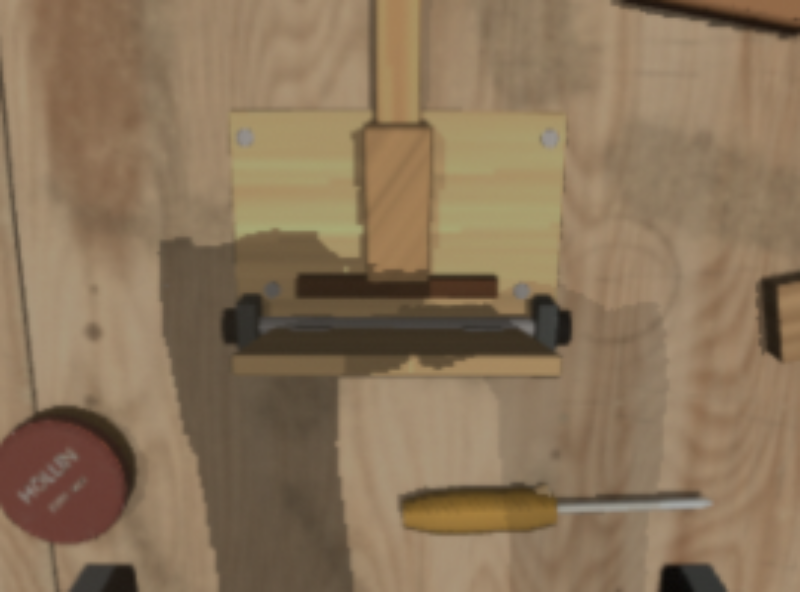

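The gauge stands centred and square at (398,200), with its nose against the stop strip at (398,278). Next I'll press the table down.

```bash
python3 - <<'E'
from h import *
jaws.close()
r.move_linear(R(-35,230),300); r.move_linear(R(-32,142),200); st('behind')
d=116;a=11
def T(p): return R(d*np.cos(p)-10*np.sin(p)-a, 24+d*np.sin(p)+10*np.cos(p))
f0=monitor.get_obs()['ft_force']
def N(p):
    F=monitor.get_obs()['ft_force']-f0; return F[:2]@c*-np.sin(p)+F[2]*np.cos(p)
log=[]
for p in np.linspace(1.5,.6,10): r.move_linear(T(p),70); log.append((round(p,2),round(N(p),1)))
while p>.33:
    p-=.015; r.move_linear(T(p),30); v=N(p); log.append((round(p,3),round(v,1)))
    if v>24: break
print(log); st('pressed')
q=monitor.get_obs()['ee_pos']; nn=np.r_[-np.sin(.436)*c,np.cos(.436)]
r.move_linear(q+nn*40,120); r.move_linear(R(40,300),300); r.reach(R(100,400),dn(Y)); st()
f=grab('wrist'); g=grab('scene')
for k,F in [('wrist',f),('scene',g)]:
    P=np.nan_to_num(cloud(F),nan=-999); e=P[...,:2]-H; x=e@c; y=e@n; z=P[...,2]
    m=(x>40)&(x<112)&(abs(y)<68)&(z>30)&(z<110); A=np.c_[x[m],np.ones(m.sum())]; s=np.linalg.lstsq(A,z[m],rcond=None)[0]; print(k,m.sum(),'angle',np.degrees(np.arctan(s[0])),s)
cv2.imwrite('pics/w_pressed.png',np.hstack([cv2.resize(f['color'],(400,300)),cv2.resize(g['color'][120:270,190:390],(400,300))])[...,::-1])
E
```

```text
behind t 19.71 p [445.3 -75.8 143.3] F [-0.2  1.1  0.9] w 0.001 g 0.0
[(np.float64(1.5), np.float64(-0.6)), (np.float64(1.4), np.float64(-0.0)), (np.float64(1.3), np.float64(0.3)), (np.float64(1.2), np.float64(-0.0)), (np.float64(1.1), np.float64(0.5)), (np.float64(1.0), np.float64(0.0)), (np.float64(0.9), np.float64(-0.6)), (np.float64(0.8), np.float64(0.2)), (np.float64(0.7), np.float64(-0.8)), (np.float64(0.6), np.float64(-0.5)), (np.float64(0.585), np.float64(-1.2)), (np.float64(0.57), np.float64(0.1)), (np.float64(0.555), np.float64(-1.5)), (np.float64(0.54), np.float64(-0.6)), (np.float64(0.525), np.float64(-1.2)), (np.float64(0.51), np.float64(-0.3)), (np.float64(0.495), np.float64(-1.4)), (np.float64(0.48), np.float64(-0.5)), (np.float64(0.465), np.float64(-2.1)), (np.float64(0.45), np.float64(-0.6)), (np.float64(0.435), np.float64(-1.7)), (np.float64(0.42), np.float64(-0.5)), (np.float64(0.405), np.float64(-1.1)), (np.float64(0.39), np.float64(-1.2)), (np.float64(0.375), np.float64(-0.8)), (np.float64(0.36), np.float64(-1.0)), (np.float64(0.345), np.float64(-0.7)), (np.float64(0.33), np.float64(-1.5))]
pressed t 27.48 p [571.4 -73.3  70.9] F [ 0.2 -0.4 -0.6] w 0.003 g 0.0
 t 29.32 p [576.1 -72.6 397.9] F [ 0.2  0.4 -0.7] w -0.005 g 0.0
wrist 803 angle 24.841094754319613 [ 0.46293553 23.9148682 ]
scene 192 angle 17.801239459047427 [ 0.32108874 26.1556063 ]
```

View pics/w_pressed.png

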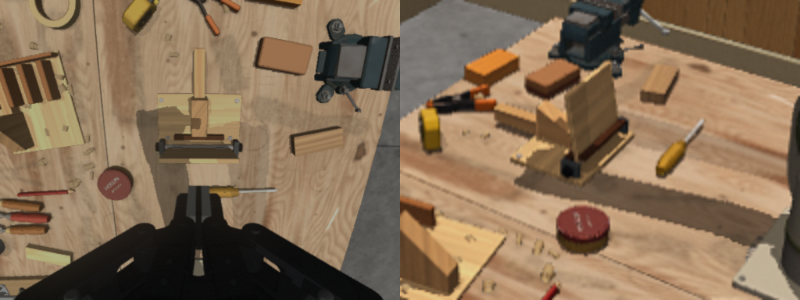

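```bash
python3 - <<'E'
from h import *
st()
for k,new in [('scene',0),('top',1),('scene',1)]:
    F=grab(k) if new else load(k)
    P=np.nan_to_num(cloud(F),nan=-999); e=P[...,:2]-H; x=e@c; y=e@n; z=P[...,2]
    m=(x>-30)&(x<140)&(abs(y)<60)&(z>85)&(z<200); q=np.c_[x[m],y[m],z[m]]; u,s,vt=np.linalg.svd(q-q.mean(0),full_matrices=False); print(k,m.sum(),'mean',q.mean(0),'min',q.min(0),'max',q.max(0),'n',vt[2])
t=load('top'); g=load('scene')
cv2.imwrite('pics/chk.png',np.hstack([cv2.resize(t['color'][130:260,220:393],(400,300)),cv2.resize(g['color'][120:270,190:390],(400,300))])[...,::-1])
E
```

```text
t 29.42 p [575.3 -73.1 398.1] F [-0.9  1.5  0.1] w 0.003 g 0.0
scene 409 mean [ 10.13620516   2.86335937 127.38477317] min [ -2.2508802  -59.43400938  85.6160176 ] max [ 27.21036962  59.93028214 165.38104746] n [-0.97947221  0.00913848  0.201372  ]
top 370 mean [ 14.05769006  14.73675407 138.00709042] min [  2.79538821 -33.68673005  85.04137563] max [ 25.71250146  59.62328326 166.70965509] n [-0.97083251  0.00186934  0.23975143]
scene 407 mean [  9.75880838   2.02508682 126.54991681] min [ -0.98547136 -59.51611928  85.09970958] max [ 25.45081921  59.54121595 164.2148851 ] n [-0.98132245  0.00388105  0.19233091]
```

View pics/chk.png

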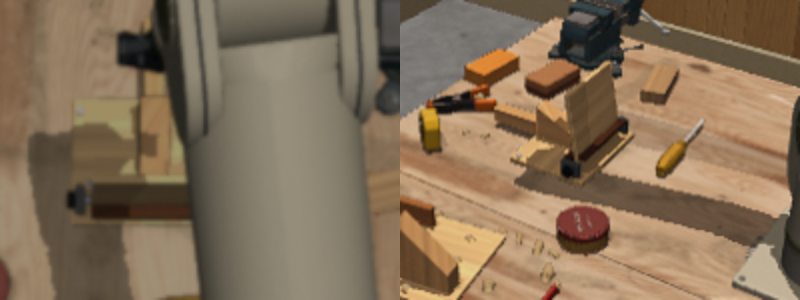

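The table is unmoved at about 78.5°, even though the tool was commanded through it. I'll repeat the first part of the push, logging the actual pose, the force and the table angle.

```bash
cat >> h.py <<'E'
def table(k='scene',lo=60):
    P=np.nan_to_num(cloud(grab(k)),nan=-999); e=P[...,:2]-H; x=e@c; y=e@n; z=P[...,2]
    m=(x>-15)&(x<140)&(y>25)&(y<70)&(z>lo)&(z<175); q=np.c_[x[m],z[m]]
    if len(q)<20: return None
    v=np.linalg.svd(q-np.median(q,0),full_matrices=False)[2][0]; return len(q),np.round(np.degrees(np.arctan(v[1]/v[0])),1),np.round(np.median(q,0),1)
E
python3 - <<'E'
from h import *
print(table())
r.move_linear(R(-35,260),300); r.move_linear(R(-32,135),250); st('behind')
for x in (-15,-5,5,15,25):
    r.move_linear(R(x,135),70); st(x); 
print(table()); f=grab('wrist'); g=load('scene')
cv2.imwrite('pics/push.png',np.hstack([cv2.resize(f['color'],(400,300)),cv2.resize(g['color'][60:240,170:410],(400,300))])[...,::-1])
E
```

```text
(209, np.float64(79.0), array([  7.4, 116.4]))
behind t 31.02 p [445.4 -75.6 136.3] F [-0.4  0.3 -0.1] w 0.002 g 0.0
-15 t 31.41 p [461.6 -75.7 135.9] F [-0.7  0.  -0. ] w 0.0 g 0.0
-5 t 31.7 p [470.9 -75.4 135.1] F [-0.4 -0.3 -0.6] w -0.004 g 0.0
5 t 31.99 p [480.8 -75.1 135. ] F [-0.  -0.3 -0.1] w -0.002 g 0.0
15 t 32.28 p [490.8 -74.9 134.9] F [ 0.7  0.2 -0.5] w -0.002 g 0.0
25 t 32.58 p [500.9 -74.7 134.9] F [-0.5  0.4 -0.3] w 0.003 g 0.0
(211, np.float64(79.1), array([  7.5, 115.9]))
```

View pics/push.png

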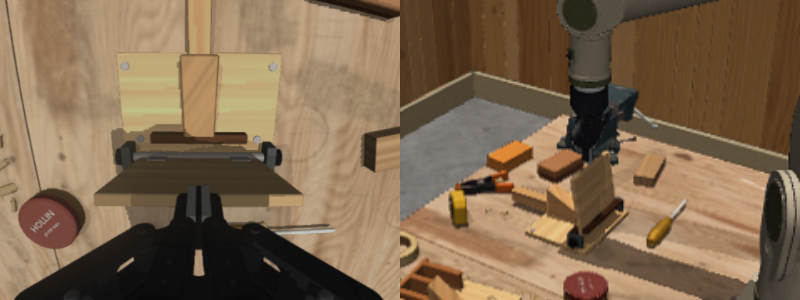

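The wrist view shows the finger tips at (198,190), level with the table's upper edge (rows 195–207). The scene view shows the gripper at (585,150) above the table. I'll project the TCP into both views to see where the tips really are.

```bash
python3 - <<'E'
from h import *
p=monitor.get_obs()['ee_pos']; print(p, monitor.get_obs()['orientation'])
def proj(f,P):
    E=np.array(f['extrinsics']); q=(np.asarray(P)-E[:3,3])@E[:3,:3]; s=q[:2]/q[2]; s=s*(1+f['k1']*(s@s)); F=192/np.tan(np.radians(f['vertical_fov'])/2); return s*F+[f['cx'],f['cy']],q[2]
for k in ['wrist','scene']:
    f=load(k); Pc=cloud(f)
    for dz in (-10,0,5,10,20,30,40,60,80):
        uv,d=proj(f,p+[0,0,dz]); u,v=np.round(uv).astype(int); print(k,dz,u,v,'exp',round(d),'map',round(float(f['z_map'][v,u])),f['color'][v,u],np.round(Pc[v,u]))
E
```

```text
[500.6712343  -74.81918627 134.91733194] [-7.75734074e-05  9.99934358e-01  1.14559587e-02 -1.85797888e-04]
wrist -10 255 219 exp 201 map 232 [69 57 40] [488. -76.  97.]
wrist 0 255 226 exp 191 map 211 [61 50 36] [492. -75. 117.]
wrist 5 255 229 exp 187 map 204 [62 51 36] [493. -75. 124.]
wrist 10 255 233 exp 182 map 195 [65 53 37] [494. -75. 133.]
wrist 20 255 241 exp 172 map 151 [19 17 14] [511. -75. 174.]
wrist 30 255 250 exp 163 map 143 [19 17 15] [511. -75. 183.]
wrist 40 255 260 exp 153 map 135 [17 16 15] [511. -75. 191.]
wrist 60 255 284 exp 134 map 123 [20 20 19] [508. -75. 205.]
wrist 80 255 316 exp 116 map 128 [21 20 18] [492. -75. 205.]
scene -10 282 167 exp 1686 map 1651 [86 67 43] [486. -48. 144.]
scene 0 282 165 exp 1681 map 1654 [86 65 43] [489. -53. 148.]
scene 5 282 164 exp 1678 map 1649 [85 65 43] [488. -52. 153.]
scene 10 282 162 exp 1675 map 1649 [94 72 47] [490. -55. 159.]
scene 20 282 160 exp 1670 map 1653 [93 71 46] [494. -61. 163.]
scene 30 283 157 exp 1664 map 1649 [61 63 65] [493. -65. 174.]
scene 40 283 155 exp 1659 map 1662 [38 38 39] [501. -78. 173.]
scene 60 283 150 exp 1648 map 1639 [41 40 41] [496. -69. 199.]
scene 80 283 145 exp 1637 map 1616 [13 12 15] [490. -59. 224.]
```

```bash
python3 - <<'E'
from h import *
def prof(k,tcp,yaw):
    P=np.nan_to_num(cloud(load(k)),nan=-999)-tcp; t=np.radians(yaw); u=np.array([np.cos(t),np.sin(t)]); x=P[...,:2]@u; y=P[...,:2]@[-u[1],u[0]]; z=P[...,2]
    m=(abs(x)<40)&(abs(y)<70)&(z>-20)&(z<80)
    print(k,m.sum())
    for z0 in range(-20,80,8):
        s=m&(z>=z0)&(z<z0+8)
        if s.sum()>5: print('  z',z0,s.sum(),'x',np.round(np.percentile(x[s],[5,50,95])),'y',np.round(np.percentile(y[s],[5,25,50,75,95])))
prof('wrist',[500.7,-74.8,134.9],1.3); prof('wR',[559.9,-75,419.6],1.5); prof('wC',[521.1,274.4,400],9.5)
E
```

```text
wrist 12119
  z -20 658 x [-9. -9. -8.] y [-63. -37.  -1.  35.  63.]
  z -12 734 x [-8. -7. -7.] y [-63. -34.  -1.  34.  62.]
  z -4 859 x [-7. -6. -5.] y [-62. -34.   0.  34.  63.]
  z 4 838 x [-5. -4. -4.] y [-63. -37.   1.  37.  63.]
  z 12 949 x [-4. -3. -2.] y [-64. -38.  -8.  38.  64.]
  z 20 3400 x [-10.  -4.  -1.] y [-64. -42. -14.  43.  65.]
  z 28 563 x [-10.  -7.  -3.] y [-65. -42.   2.  39.  64.]
  z 36 378 x [ 6. 10. 11.] y [-11.  -5.   0.   6.  12.]
  z 44 514 x [ 6.  7. 11.] y [-12.  -7.   1.   7.  13.]
  z 52 584 x [ 6.  7. 11.] y [-12.  -6.   1.   8.  13.]
  z 60 473 x [ 6. 10. 11.] y [-11.  -3.   1.   5.  12.]
  z 68 955 x [-8.  8. 13.] y [-17.  -4.   0.   4.  17.]
  z 76 1214 x [-7. 11. 13.] y [-24.  -8.   2.   9.  25.]
wR 4528
  z 44 517 x [-10.   3.  11.] y [-47. -42.  43.  43.  48.]
  z 52 956 x [-9.  6. 11.] y [-53. -43. -42.  43.  54.]
  z 60 1148 x [-9.  6. 11.] y [-53. -43. -42.  43.  55.]
  z 68 1336 x [-9.  6. 11.] y [-54. -43.  43.  43.  54.]
  z 76 570 x [-4.  7. 11.] y [-49. -43. -42.  43.  50.]
wC 4548
  z 44 517 x [-10.   3.  11.] y [-47. -42.  43.  43.  48.]
  z 52 964 x [-9.  6. 11.] y [-53. -42. -42.  44.  54.]
  z 60 1158 x [-9.  6. 11.] y [-54. -43. -42.  43.  54.]
  z 68 1340 x [-9.  6. 11.] y [-54. -43.  43.  44.  55.]
  z 76 566 x [-4.  8. 11.] y [-49. -43. -42.  44.  49.]
```

The depth picture shows the shut finger tips end about 35 mm behind the reported TCP. That explains why the tool passed over the table: its top edge is at 163 and the reported z was 135. I'll apply a 35 mm tool offset and push again, stopping if the force rises.

```bash
echo 'D=35. # real tips sit this far behind the reported TCP' >> h.py; python3 - <<'E'
from h import *
p=monitor.get_obs()['ee_pos']
r.move_linear(R(20,160),200); r.move_linear(R(-35,160),250); r.move_linear(R(-33,142-D),200); st('behind')
d=116;a=11
def T(p): return R(d*np.cos(p)-10*np.sin(p)-a, 24+d*np.sin(p)+10*np.cos(p)-D)
f0=monitor.get_obs()['ft_force']
def N(p):
    F=monitor.get_obs()['ft_force']-f0; return F[:2]@c*-np.sin(p)+F[2]*np.cos(p)
log=[]
for p in np.linspace(1.5,1.2,4):
    r.move_linear(T(p),70); v=N(p); log.append((round(p,2),round(v,1)))
    if v>25: break
print([tuple(map(float,l)) for l in log]); st(); print(table())
E
```

```text
behind t 33.75 p [443.3 -75.4 107.1] F [-0.5  0.8  0.3] w -0.001 g 0.0
[(1.5, 0.3), (1.4, -0.3), (1.3, 4.2), (1.2, 3.2)]
 t 35.14 p [497.4 -75.  100.7] F [-3.4 -0.1  1.7] w -0.001 g 1.5
(235, np.float64(69.0), array([ 24.1, 108.5]))
```

```bash
python3 - <<'E'
from h import *
d=116;a=11
def T(p): return R(d*np.cos(p)-10*np.sin(p)-a, 24+d*np.sin(p)+10*np.cos(p)-D)
def N(p):
    F=monitor.get_obs()['ft_force']; return F[:2]@c*-np.sin(p)+F[2]*np.cos(p)
log=[]
for p in np.linspace(1.08,.56,5):
    r.move_linear(T(p),80); v=N(p); log.append((round(p,2),round(v,1)))
    if v>25: break
while p>.30 and v<=24:
    p-=.015; r.move_linear(T(p),40); v=N(p); log.append((round(p,3),round(v,1)))
print([tuple(map(float,l)) for l in log]); st('pressed')
q=monitor.get_obs()['ee_pos']; nn=np.r_[-np.sin(.436)*c,np.cos(.436)]
r.move_linear(q+nn*50,150); st(); print(table('scene',40))
E
```

```text
[(1.08, 0.5), (0.95, -0.8), (0.82, 0.8), (0.69, 0.4), (0.56, 0.4), (0.545, 4.8), (0.53, 6.1), (0.515, 5.9), (0.5, 6.3), (0.485, 5.7), (0.47, 6.4), (0.455, 6.6), (0.44, 14.8), (0.425, 34.8)]
pressed t 39.13 p [565.4 -73.6  47.8] F [-18.9   0.1  29.6] w -0.001 g 17.5
 t 39.63 p [544.4 -74.6  92.7] F [-0.3 -0.4 -0.4] w -0.001 g 0.0
(303, np.float64(24.3), array([65.6, 64.4]))
```

```bash
python3 - <<'E'
from h import *
for k in ['wR','top']:
    f=load(k)
    if k=='top': continue
    P=np.nan_to_num(cloud(f),nan=-999); h=cv2.cvtColor(f['color'],cv2.COLOR_RGB2HSV)
    m=((P[...,2]>7)|(h[...,2]<60)|((h[...,0]<14)&(h[...,1]>150)))&(P[...,2]>-20)&(P[...,0]>650)&(P[...,0]<860)
    for y0 in range(-160,60,20):
        s=m&(P[...,1]>y0)&(P[...,1]<=y0+20)
        if s.sum()>3: print(k,y0,s.sum(),'x',np.round(np.percentile(P[s][:,0],[2,50,98])),'z',np.round(np.percentile(P[s][:,2],[50,98])))
for p in [R(195,60),R(195,-23),R(210,-23),R(290,20),R(330,60)]: print(p.round(), solve_ik(p,dn(Y)) is not None)
for p in [(635,125,100),(635,125,-30)]: print(p, solve_ik(p,dn(Y)) is not None)
E
```

```text
wR -160 59 x [773. 777. 783.] z [23. 25.]
wR -140 88 x [774. 780. 784.] z [13. 24.]
wR -120 84 x [726. 734. 784.] z [23. 25.]
wR -100 149 x [734. 752. 769.] z [23. 25.]
wR -80 53 x [765. 775. 781.] z [22. 25.]
wR -40 8 x [681. 684. 686.] z [ 9. 11.]
wR -20 71 x [681. 688. 725.] z [10. 14.]
wR 0 19 x [715. 719. 726.] z [11. 13.]
wR 20 221 x [753. 765. 778.] z [45. 63.]
wR 40 410 x [733. 750. 769.] z [62. 65.]
[671. -71.  60.] True
[671. -71. -23.] True
[686. -71. -23.] True
[766. -69.  20.] True
[806. -68.  60.] True
(635, 125, 100) True
(635, 125, -30) True
```

```bash
python3 - <<'E'
from h import *
r.move_linear(R(90,150),250); jaws.let_go(); r.move_linear(R(195,80),250); r.move_linear(R(195,-19),150); st('at tail')
jaws.close(); o=st('gripped'); p0=o['ee_pos']
if o['gripper_width']>.15:
    e=np.r_[c,0]; nn=np.r_[n,0]; k=np.array([0,0,1.])
    r.move_linear(p0+e*15,50); st('15')
    r.move_linear(p0+e*60+nn*6+k*21,80); st('60'); print(table('scene',40))
    r.move_linear(p0+e*112+nn*20+k*46,100); st('out')
    r.move_linear(p0+e*115+nn*30+k*130,200); r.move_linear([640,125,105],250); r.move_linear([640,125,-22],150); st('over')
    z=-22
    while z>-37:
        z-=1; r.move_linear([640,125,z],30)
        if monitor.get_obs()['ft_force'][2]>2: break
    st('down %g'%z)
print(table('scene',40))
E
```

```text
at tail t 42.33 p [671.6 -71.  -17.7] F [ 0.1  0.2 -0.9] w 1.003 g 0.0
gripped t 42.91 p [671.1 -71.2 -18.6] F [-1.1 -0.8  4.2] w 0.273 g 58.7
15 t 43.36 p [686.7 -70.8 -18.5] F [1.9 0.1 0.8] w 0.269 g 58.8
60 t 44.13 p [730.4 -63.9   1.8] F [-0.1 -0.5 -3.3] w 0.27 g 58.8
(297, np.float64(21.4), array([67.5, 64.5]))
out t 44.92 p [782.1 -48.9  26.9] F [ 0.3  0.3 -3.1] w 0.266 g 58.8
over t 47.52 p [640.8 125.3 -20.9] F [ 0.3 -0.5 -2.3] w 0.268 g 58.9
down -31 t 49.77 p [640.2 125.  -30.5] F [-2.5 -0.9  4.5] w 0.272 g 59.5
(291, np.float64(20.9), array([65.4, 62.8]))
```

```bash
cat >> h.py <<'E'
def tilt(deg,yaw=Y):
    from scipy.spatial.transform import Rotation as Ro
    t=np.radians(deg); y=np.radians(yaw); u=np.array([np.cos(y),np.sin(y),0]); k=np.array([0,0,1.])
    X=np.cos(t)*u+np.sin(t)*k; Z=np.sin(t)*u-np.cos(t)*k
    q=Ro.from_matrix(np.c_[X,np.cross(Z,X),Z]).as_quat(); return [q[3],q[0],q[1],q[2]]
E
python3 - <<'E'
from h import *
jaws.let_go(); r.move_linear([640,125,40],200); r.reach(R(60,360),dn(Y)); st('view')
f=grab('wrist'); P=np.nan_to_num(cloud(f),nan=-999); e=P[...,:2]-H; x=e@c; y=e@n; z=P[...,2]
for a,b in [(-65,0),(0,65),(-65,65)]:
    m=(x>35)&(x<112)&(y>a)&(y<b)&(z>35)&(z<100); s=np.polyfit(x[m],z[m],1); print(m.sum(),'angle',np.degrees(np.arctan(s[0])),s, 'expect',[.466,35.0])
for a in (-76.9,103.1):
    q=solve_ik([498,-362,60],dn(a)); print(a,q)
    if q is not None: print(solve_ik([498,-362,-31],dn(a)) is not None)
print(solve_ik(R(70,100),tilt(25)))
cv2.imwrite('pics/final1.png',np.hstack([f['color'],grab('top')['color']])[...,::-1])
E
```

```text
view t 52.41 p [535.9 -73.8 358.9] F [ 0.   0.2 -0.4] w 1.0 g 0.0
2068 angle 24.819673354058697 [ 0.46248161 35.11058627] expect [0.466, 35.0]
2079 angle 24.810454942963162 [ 0.46228632 34.98997614] expect [0.466, 35.0]
4147 angle 24.815463005173086 [ 0.46239241 35.04946529] expect [0.466, 35.0]
-76.9 [ 0.76376373  0.43626763 -0.2644067   1.63365628  0.12498782  1.0882866
 -2.44805527]
True
103.1 [ 1.33628883  0.68711741 -1.08517821  1.60248173  0.63378372  1.24463338
  0.36187971]
True
[ 1.30218066  0.01767199 -1.19321972  2.13966653 -0.07602645  0.564038
 -1.38012525]
```

```bash
python3 - <<'E'
from h import *
p=np.array([497.9,-362.,0]); k=np.array([0,0,1.])
r.reach(p+90*k,dn(103.1)); r.move_linear(p-31*k,170); jaws.close(); o=st('grip'); zo=o['ee_pos'][2]+D
r.move_linear(p+130*k,250); st('up')
t=np.radians(24.9); e=np.r_[np.cos(t)*c,np.sin(t)]; nr=np.r_[-np.sin(t)*c,np.cos(t)]; h0=np.r_[H,24]
B=lambda s,g: h0+e*s+nr*(10+g+zo-D)   # block centre s up the slope, underside g over the face
q=tilt(24.9)
r.reach(B(90,75),q); r.move_linear(B(90,5),150); o=st('near'); f0=o['ft_force']
r.move_linear(B(90,2),60)
s=90
while s>74:
    s-=1.5; r.move_linear(B(s,2),50); F=monitor.get_obs()['ft_force']-f0
    if F@e>2.5 or F@nr>5: break
print('s',s,'along',F@e,'normal',F@nr); g=2
while g>-2.5:
    g-=.8; r.move_linear(B(s,g),40); F=monitor.get_obs()['ft_force']-f0
    if F@nr>1.5: break
print('g',g,F@e,F@nr); st('placed')
E
```

```text
grip t 55.56 p [ 498.4 -362.4  -29.9] F [-1.5  0.1  5.5] w 0.573 g 63.6
up t 56.35 p [ 497.  -361.9  128.5] F [ 0.9 -0.2 -1.6] w 0.574 g 62.6Traceback (most recent call last):
  File "<stdin>", line 8, in <module>
rig.Unreachable: the arm cannot follow that straight line within its joint ranges
```

```bash
cat >> h.py <<'E'
t=np.radians(24.9); e=np.r_[np.cos(t)*c,np.sin(t)]; nr=np.r_[-np.sin(t)*c,np.cos(t)]; h0=np.r_[H,24]; zo=5.
B=lambda s,g: h0+e*s+nr*(10+g+zo-D)
E
python3 - <<'E'
from h import *
o=st(); print(np.round(o['joint_positions'],2))
for ti in (24.9,):
  for s,g in [(90,75),(90,50),(90,30),(90,15),(90,5),(90,2),(82,0),(82,40)]:
    for fl in (0,1):
        q=np.array(tilt(ti))
        if fl: # half turn about tool z
            w,x,y,z=q; q=np.array([-z,y,-x,w])
        s_=solve_ik(B(s,g),q); print(s,g,fl,None if s_ is None else np.round(s_,2))
E
```

```text
t 57.71 p [534.6 -74.4 112.1] F [ 0.5  0.2 -1.4] w 0.569 g 62.6
[ 1.58 -0.14 -1.38  2.15 -0.37  0.62 -1.12]
90 75 0 [ 1.58 -0.14 -1.38  2.15 -0.37  0.62 -1.12]
90 75 1 [ 1.21 -0.07 -1.07  2.15 -0.22  0.6   1.88]
90 50 0 [ 1.51  0.12 -1.43  2.15  0.12  0.55 -1.53]
90 50 1 [-1.   -0.16  1.05  2.24  0.19  0.56  1.53]
90 30 0 [ 1.26  0.15 -1.2   2.15  0.2   0.51 -1.61]
90 30 1 [ 1.46  0.32 -1.47  2.15  0.52  0.57  1.28]
90 15 0 [ 1.23  0.23 -1.21  2.15  0.36  0.5  -1.74]
90 15 1 [ 1.22  0.22 -1.19  2.15  0.34  0.5   1.41]
90 5 0 [ 1.15  0.24 -1.13  2.15  0.38  0.48 -1.77]
90 5 1 [ 1.2   0.27 -1.19  2.14  0.44  0.49  1.33]
90 2 0 [ 1.13  0.24 -1.1   2.14  0.39  0.47 -1.77]
90 2 1 [ 1.2   0.28 -1.19  2.14  0.48  0.49  1.3 ]
82 0 0 [ 1.14  0.24 -1.11  2.16  0.39  0.46 -1.77]
82 0 1 [ 1.21  0.28 -1.19  2.16  0.47  0.48  1.31]
82 40 0 [ 1.3   0.08 -1.22  2.17  0.05  0.51 -1.48]
82 40 1 [-0.83 -0.09  0.91  2.25  0.05  0.51  1.65]
```

```bash
python3 - <<'E'
from h import *
q=tilt(24.9)
def go(s,g,v):
    try: r.move_linear(B(s,g),v,q)
    except r.Unreachable: print('reach',s,g); r.reach(B(s,g),q)
r.reach(B(90,30),q); st('30'); go(90,5,120); o=st('near'); f0=o['ft_force']; go(88,2,60)
s=88
while s>74:
    s-=1.5; go(s,2,50); F=monitor.get_obs()['ft_force']-f0
    if F@e>2.5 or F@nr>5: break
print('s',s,'along',F@e,'normal',F@nr); g=2
while g>-3:
    g-=.8; go(s,g,40); F=monitor.get_obs()['ft_force']-f0
    if F@nr>1.5: break
print('g',g,F@e,F@nr); st('placed')
E
```

```text
30 t 58.32 p [553.6 -73.1  71.1] F [-0.5  0.3 -1.1] w 0.574 g 62.6
near t 58.67 p [564.  -73.5  49. ] F [ 0.4 -0.2 -0.3] w 0.576 g 62.6
s 83.5 along 4.201698645799676 normal -2.7366951561303736
g 1.2 5.611776794072192 1.6290830528000702
placed t 59.92 p [560.8 -73.6  43. ] F [ 4.9 -1.1  3.6] w 0.566 g 63.0
```

```bash
python3 - <<'E'
from h import *
q=tilt(24.9); g=1.2
while g>-1.5:
    g-=.7; r.move_linear(B(83.5,g),40,q); F=monitor.get_obs()['ft_force']
    if F@nr>5: break
print(g,F@e,F@nr); jaws.let_go(); st('open')
p=monitor.get_obs()['ee_pos']
r.move_linear(p+nr*70,150); r.move_linear(R(0,250),250); r.reach(R(40,360),dn(Y)); st('clear')
f=grab('wrist'); P=np.nan_to_num(cloud(f),nan=-999); ee=P[...,:2]-H; x=ee@c; y=ee@n; z=P[...,2]
m=(x>35)&(x<112)&(abs(y)>35)&(abs(y)<68)&(z>35)&(z<100); s=np.polyfit(x[m],z[m],1); print('table',np.degrees(np.arctan(s[0])),s)
m=(abs(y)<20)&(x>35)&(x<115)&(z>55)&(z<140); s=np.polyfit(x[m],z[m],1); print('block top',np.degrees(np.arctan(s[0])),s,'expect b',24+36/np.cos(.435))
cv2.imwrite('pics/final2.png',np.hstack([cv2.resize(f['color'],(440,330)),cv2.resize(grab('scene')['color'][100:290,100:353],(360,330))])[...,::-1])
E
```

```text
-0.8999999999999999 6.29822845825204 8.446360237224795
open t 61.13 p [560.1 -73.6  39.8] F [-0.  -0.1 -0.8] w 1.0 g 0.0
clear t 64.22 p [515.5 -73.7 359. ] F [ 0.1  1.1 -0.3] w 0.999 g 0.0
table 24.854265807049746 [ 0.4632147  34.44081018]
block top 24.257525859413978 [ 0.45062517 63.9026091 ] expect b 63.69697786986467
```

View pics/final2.png

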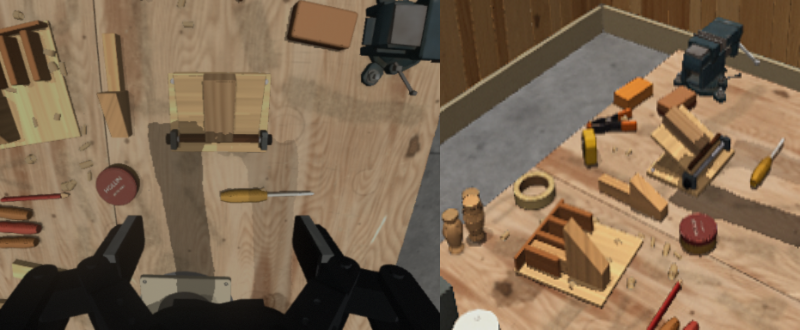

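The last picture shows the offcut lying down the slope against the ledge at (218,105) and the table at about 24.9°. The low gauge stands upright on the bench at (115,85), and the steep gauge is still in its caddy. Handing in.

```bash
python3 -c "
from rig import r
print(r.sign_off())"
```

```text
the job is handed in; nothing more can be done
None
```

The job is handed in at about 64 s: the table holds at about 24.9°, the offcut lies lengthwise down the slope against the ledge, and the shallower gauge stands upright on the bench clear of the rest; my first pass at pressing missed the table (finger tips about 35 mm short of the reported TCP), so I corrected for that and repeated it.

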